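# Put the blade-lapping machine into third and start it

## Task

The bench lapping machine was left in first gear after rough work; change it to third for finishing, then start it. Push the gear lever with the fingertips, without gripping it or forcing it: back out of first, across the neutral channel, and forward until it is fully home in the third slot (ahead on the right, three dots). Then, with the lever in third and not before, press the low flat start button fully down and let it go; leave the mushroom stop button and the loose things on the bench and on the machine alone.

Things in the scene. Friction and masses are not known exactly. Their poses are not given: they have to be found in the camera images.
- lapper: Grey bench lapping machine, fixed: 244 mm deep (x), 195 wide (y), deck 95 mm high. Origin: centre of its underside; x forward, away from the operator, y left, z up. On the deck: lapping plate 132 mm across with its tray, centre (+52, 0), up to 33 mm above the deck; a work arm post at (+104, -79), 52 mm high; lever and H-gate near right; two buttons near left.
- lever_pivot (a point): Pivot of the gear lever, inside the machine at (-71, -44, +47.5) mm in its frame, under the middle of the H-gate. Its axes are the machine's. With gear_shift = a and gear_select = b the knob's middle is at pivot + 135 mm * (sin a, -cos a sin b, cos a cos b). The steel gate plate's top is 120 mm above the bench (100x94 mm with its rim); slots 14 mm wide.
- knob (a point): Middle of the black gear knob at its widest, 33 mm across; it reaches 20 mm below this point and 17.5 mm above. It tops a round steel lever 10 mm thick, 135 mm from the pivot to this point. Lever in neutral and upright: 182.5 mm above the bench.
- gear_shift (a joint): Fore-and-aft angle of the lever, rad: 0 in the neutral channel, + leaning forward (machine +x), - toward the operator. About +0.28 fully home in first or third (knob 38 mm forward of neutral), -0.28 in second or fourth. Friction holds it where it is left: 2 to 4 N at the knob moves it. It starts in first, more or less deep (0.12 to 0.27).
- gear_select (a joint): Sideways angle of the lever, rad: about -0.22 in the left lane (first ahead, second behind), about +0.22 in the right lane (third ahead, fourth behind); the knob is then 30 mm left or right of the middle; 0.03 rad of play. The gate lets it cross only with gear_shift within about 0.03 of 0. Friction holds it: 2 to 4 N at the knob moves it.
- start_button_top (a point): Centre of the top of the start button: low, flat, round, grey, 28 mm across, in a black collar 44 mm across; top 18 mm above the deck. It is the button farther from the operator, at (-30, +56) mm in the machine's frame.
- start_button (a joint): How far the start button is pressed, m: 0 up, 0.006 fully down; springs back. About 1.5 N to begin, 5 N fully down.
- stop_button_top (a point): Centre of the top of the stop button: a mushroom head 44 mm across, top 37 mm above the deck, nearer the operator at (-92, +56) mm in the machine's frame. Not to be pressed.
- stop_button (a joint): How far the stop button is pressed, m: 0 up, 0.006 fully down.
- oil_bottle: Small cream oil bottle with a red spout, 28 mm across, 83 mm tall, standing on the machine's deck in its far left corner, behind the buttons. Leave it alone. Origin at the centre of its underside.
- blade_0: Grey trimmer blade, 30x42x6 mm, lying on the bench close to the machine's left side. Leave it alone. Origin at the centre of its underside.
- blade_1: Grey trimmer blade, 30x42x6 mm, lying on the bench close to the machine's right side. Leave it alone. Origin at the centre of its underside.
- jig_block: Grey steel block with four holes, 66x52x18 mm, lying on the bench to the left. Leave it alone. Origin at the centre of its underside.
- driver_blue: Blue-handled screwdriver, 143 mm long, 14 mm thick, lying on the bench to the left. Leave it alone. Origin at the centre of its underside.
- tape_roll: Roll of masking tape lying flat, 104 mm across, 25 mm high, on the bench to the right. Leave it alone. Origin at the centre of its underside.

How it is judged:
By the outcome, as a careful person would: the job done as asked, in the order asked, and still so for the second after the job is handed in, with the robot touching nothing.
It also fails if it takes over 72 s, if anything falls off the work surface, if the arm or the gripper's body presses on something with over 40 N, if the wrist force passes 120 N, or if a joint passes its speed limit or range.

## Robot

A 6-joint arm with a two-finger parallel gripper is mounted at the origin on a cart in front of the work surface, level with it; the furniture and walls round the work are solid. World frame = base frame: x ahead of the robot, y to its left, z up, the work surface at z = 0. Lengths are in m, angles in rad, forces in N, time in s.
With the tool pointing down it reaches from about 0.4 to 0.925 m from the base axis. Payload 12.5 kg.
Tool frame: the origin (TCP) lies on the centre line of the jaws, within the pads' length; the fingertips stand 14 mm ahead of it and the grasp point (between the pads) lies 5 mm behind it (manip.nose_length is the distance from the TCP to the fingertips, in m); z points along the fingers, y is the line along which they close (so a half turn about z gives the same grasp; the last joint's range is limited). The gripper opens to 95 mm and grips with 3 to 60 N. Pads are 20 mm wide; open, the fingers measure 119 mm over their backs; the gripper's body (75 mm by 180 mm) begins 59 mm behind the grasp point.
Start: joints at [-1.373, 0.491, 1.559, -0, 1.092, -0.106], TCP at [0.187, -0.596, 0.229] pointing down, gripper open.
Joint ranges: [-3.1, 3.1], [-0.84, 2.19], [0.05, 2.79], [-1.13, 4.28], [0.06, 2.93], [-2.69, 2.69]. Speed limits (rad/s): [2.22, 2.22, 2.79, 3.14, 3.14, 3.14].

## Interface

Orientations are given as a unit quaternion [w, x, y, z].
In Python, from rig import manip, viewer gives the robot as it stands (manip), with the cameras (viewer).
- The arm moves only by the shell command python3 steer.py [OPENING] [FORCE], which reads ROWS from standard input. ROWS is a JSON list that holds a single list of rows (three levels of brackets), with 1 to 20 rows, each of 6 numbers: dx, dy, dz in parts of the range, where 1.0 means 1000 mm, then a rotation vector rx, ry, rz in normalised numbers (1 is 2 rad); each row is the pose to reach, as a shift and turn from the pose commanded when the command began, along the tool's axes at that moment; what a row does not reach only later rows make up. A row lasts 1/8 s, in which the tool goes at most 0.0625 m and 0.188 rad, less where a joint would pass 70% of its speed; a pose out of reach is approached as far as the arm can. OPENING is the finger opening in m, set as the command begins (- or left out keeps the last). The fingers move at their own pace and stop on an object; FORCE is the grip in N (left out, the last holds). Time passes only in rows, so rows that do not move let the fingers close. It prints the time, the measured TCP pose, the force, the opening and the grip force at its end. No shift or turn number may pass 1 either way. Input that does not fit is refused with a message, and nothing moves.
- manip.sense(): the state, without advancing time (a new reading comes with each control period).
- viewer.read_camera(name): name is "scene" or "top" or "wrist"; returns a dict with "frame" (400x640x3 uint8, red, green, blue), "fovy" (degrees; the focal length in pixels is half the picture's height over the tangent of half this angle, whatever the lens; pixels are square), "cx", "cy" (the principal point, pixels), "R" (3x3) and "t" (3): a world point X has camera coordinates R X + t. Camera axes: x right, y down, z forward; pixel columns grow to the right and rows downward; lengths in m; the calibration is good to about 2 mm. The wrist camera is an equidistant fisheye: a pixel r from the principal point sees the ray r / f radians off the axis. A picture is of the moment at which its call begins. There is no depth.
- manip.sign_off(): hands the job in; it is judged then, once.
The state is a dict: "t": time; "q": joint angles; "dq": joint speeds; "joint_torque": joint torques, N m; "ee_pos": TCP position; "tcp_rot": TCP orientation; "force": force on the tool from outside, world axes, zero at the start; "ft_torque": the same for the moment, N m; "gripper_width": finger opening in m; "grasp_force": force on a finger pad.
Only numpy, scipy, OpenCV 4.12 (cv2) and the standard library are available. Lean on these libraries where they do the work, as an engineer would, in place of code of your own. Each camera call takes 0.05 s, during which the arm holds its last target. There are 200 camera calls.

## Working session

There is one attempt and no reset: what is moved stays moved. The work goes in short steps, Python scripts to look and compute and a shell command to move; the robot and the scene stay as the last step left them, time stands still between calls to the robot, and variables do not carry over. Pictures are saved under pics/ and viewed, at most 10 in all, crops included, and the job is handed in when it is done.

```bash
mkdir -p pics; ls; python3 - <<'E'
from rig import manip, viewer
import cv2
for n in("scene","top"):
    c=viewer.read_camera(n); cv2.imwrite(f"pics/{n}0.png",c["frame"][:,:,::-1]); print(n,c["fovy"],c["cx"],c["cy"],c["R"],c["t"])
print(manip.sense())
E
```

```text
pics
rig.py
steer.py
scene 48.19478598812467 323.6924271283224 198.0976316414061 [[-0.88081986 -0.47333174  0.01065048]
 [-0.28203792  0.50650853 -0.81480287]
 [ 0.3802775  -0.72069839 -0.57964027]] [0.48090977 0.29345262 0.9842368 ]
top 46.225424527144135 318.6186598254382 195.5805492228691 [[ 0.01341903 -0.99990855 -0.00167966]
 [-0.98364569 -0.012899   -0.17965179]
 [ 0.17961369  0.00406294 -0.98372883]] [-0.08005407  0.57076673  1.43326955]
{'t': 0.1, 'q': array([-1.37261530e+00,  4.91477423e-01,  1.55940487e+00, -1.74034057e-05,
        1.09167920e+00, -1.05619014e-01]), 'dq': array([ 0.00165541, -0.00274708, -0.0023362 ,  0.00024048,  0.00178232,
       -0.00123083]), 'joint_torque': array([ 2.41525544e-03, -6.13624406e+01, -2.58607846e+01,  6.93382951e-02,
        4.70452337e-02, -5.48957223e-05]), 'ee_pos': array([ 0.18693375, -0.59617536,  0.22812812]), 'tcp_rot': array([-4.83539421e-04,  9.88484635e-01,  1.51320496e-01, -3.01229235e-05]), 'force': array([-0.11435492, -0.2014826 , -0.83317647]), 'ft_torque': array([ 0.09562894, -0.02677014,  0.01668169]), 'grasp_force': 0.0, 'gripper_width': 0.09491907718072912}
```

View pics/top0.png

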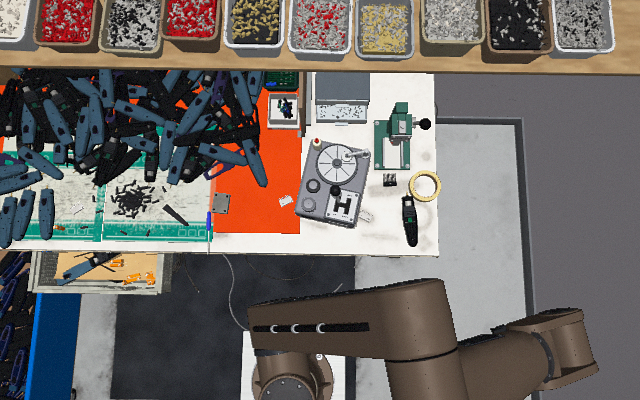

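View pics/scene0.png

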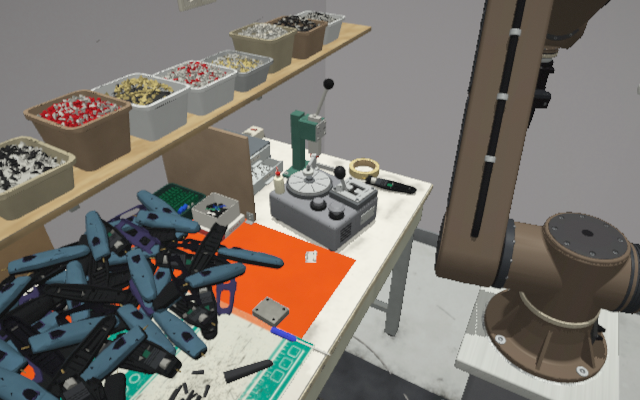

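The top view shows the lapper around (335,183), turned slightly, with its knob near (335,190) and its buttons near (313,186) and (308,205). I'll enlarge both views.

```bash
python3 - <<'E'
import cv2,numpy as np
a=cv2.imread("pics/top0.png")[130:235,285:385]; b=cv2.imread("pics/scene0.png")[155:255,260:390]
a=cv2.resize(a,None,fx=5.6,fy=5.6,interpolation=cv2.INTER_CUBIC)
b=cv2.resize(b,None,fx=6,fy=6,interpolation=cv2.INTER_CUBIC)
cv2.imwrite("pics/topc.png",a);cv2.imwrite("pics/scenec.png",b)
E
```

```text
(no output)
```

View pics/topc.png

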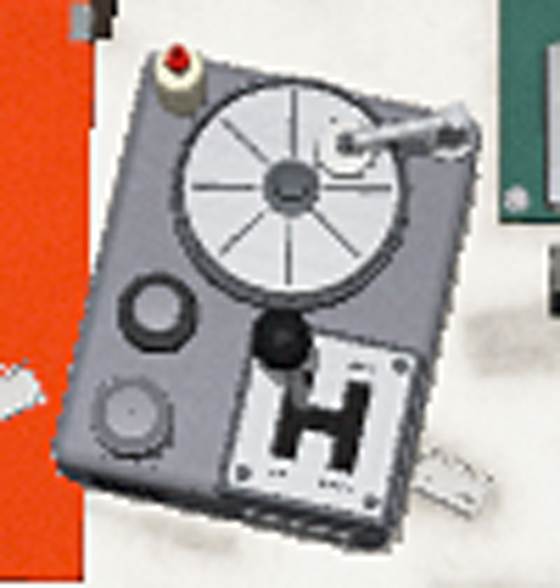

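View pics/scenec.png

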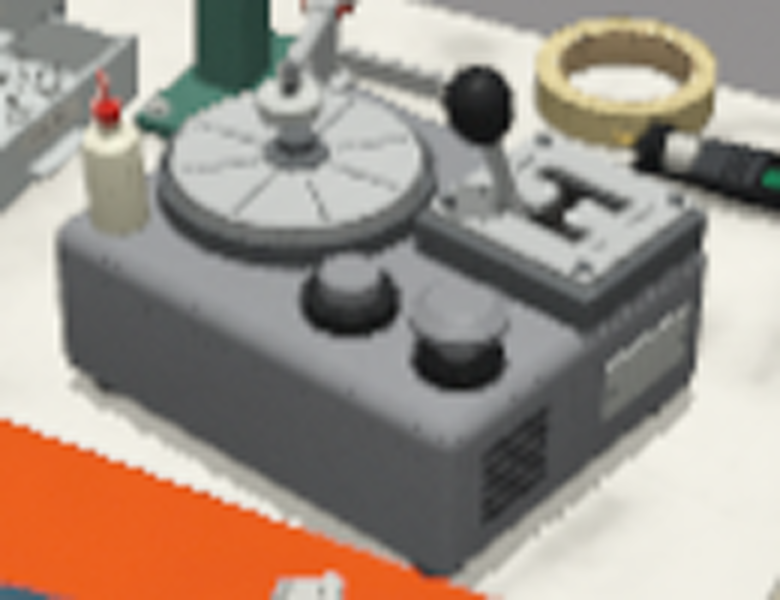

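The top crop shows the start button at (158,307), stop at (131,408), H centre at (321,421), hub at (290,187) and knob at (282,340). In the scene crop, start is at (352,272), stop (460,310), gate centre (564,202) and knob (478,104). The lever is in first, and fairly deep.

```bash
cat > geo.py <<'E'
import numpy as np
from rig import manip, viewer
from scipy.spatial.transform import Rotation as Ro
def proj(c,X):
    p=c["R"]@X+c["t"]; f=200/np.tan(np.radians(c["fovy"]/2))
    return f*p[:2]/p[2]+[c["cx"],c["cy"]]
def m2w(m,P): # m=(x,y,yaw)
    c,s=np.cos(m[2]),np.sin(m[2]); return np.array([m[0]+c*P[0]-s*P[1],m[1]+s*P[0]+c*P[1],P[2]])
def knob(a,b): return np.array([-.071,-.044,.0475])+.135*np.array([np.sin(a),-np.cos(a)*np.sin(b),np.cos(a)*np.cos(b)])
E
python3 - <<'E'
from geo import *
from scipy.optimize import least_squares
C={n:viewer.read_camera(n) for n in("top","scene")}
T=lambda u,v:np.array([285+(u+.5)/5.6-.5,130+(v+.5)/5.6-.5])
S=lambda u,v:np.array([260+(u+.5)/6-.5,155+(v+.5)/6-.5])
P=dict(start=[-.030,.056,.113],stop=[-.092,.056,.132],gate=[-.071,-.044,.120],hub=[.052,0,.128])
O=[("top","start",T(158,307)),("top","stop",T(131,408)),("top","gate",T(321,421)),("top","hub",T(290,187)),
("scene","start",S(352,272)),("scene","stop",S(460,310)),("scene","gate",S(564,202)),("scene","hub",S(296,150))]
def res(p):
    r=[proj(C[n],m2w(p,P[k]))-o for n,k,o in O]
    r+=[proj(C[n],m2w(p,knob(p[3],p[4])))-o for n,o in(("top",T(282,340)),("scene",S(478,104)))]
    return np.ravel(r)
s=least_squares(res,[.68,0,-.2,.2,-.2],x_scale=[.01]*2+[.1]*3)
print(s.x,s.fun.reshape(-1,2).round(2))
m=s.x
for k in P:print(k,m2w(m,P[k]).round(4))
for a,b in((m[3],m[4]),(0,-.22),(0,.22),(.28,.22)):print(m2w(m,knob(a,b)).round(4))
print(manip.sense()["t"])
E
```

```text
[ 0.6103158  -0.11379165 -0.21320836  0.21096358 -0.22116006] [[-0.61  0.67]
 [-0.6   1.18]
 [-0.48  0.16]
 [-0.21 -0.58]
 [-0.28  1.01]
 [ 0.1  -1.97]
 [-0.16  0.29]
 [ 0.12 -3.11]
 [-0.26 -0.06]
 [ 0.07 -0.33]]
start [ 0.5928 -0.0527  0.113 ]
stop [ 0.5322 -0.0396  0.132 ]
gate [ 0.5316 -0.1418  0.12  ]
hub [ 0.6611 -0.1248  0.128 ]
[ 0.5654 -0.1195  0.1763]
[ 0.5378 -0.113   0.1792]
[ 0.5254 -0.1706  0.1792]
[ 0.5621 -0.1773  0.1741]
0.2
```

Units first: turns go in shares of 2 rad. So 0.517 rad / 2 = 0.2585.

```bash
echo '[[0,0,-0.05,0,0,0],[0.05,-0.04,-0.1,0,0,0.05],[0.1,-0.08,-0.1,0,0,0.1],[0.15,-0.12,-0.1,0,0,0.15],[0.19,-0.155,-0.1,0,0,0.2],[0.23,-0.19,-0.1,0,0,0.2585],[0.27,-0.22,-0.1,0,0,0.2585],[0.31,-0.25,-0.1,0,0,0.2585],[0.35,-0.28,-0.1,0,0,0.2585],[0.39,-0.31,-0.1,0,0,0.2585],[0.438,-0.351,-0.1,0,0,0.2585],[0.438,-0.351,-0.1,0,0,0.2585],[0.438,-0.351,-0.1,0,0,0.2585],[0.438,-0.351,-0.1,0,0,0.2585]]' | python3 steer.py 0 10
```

```text
refused: ROWS must be a list holding one list of rows, three levels of brackets. Nothing was moved.
```

Nothing moved. I misread the format; it is a list holding one list of rows, three levels of brackets. Resending.

```bash
echo '[[[0,0,-0.05,0,0,0],[0.05,-0.04,-0.1,0,0,0.05],[0.1,-0.08,-0.1,0,0,0.1],[0.15,-0.12,-0.1,0,0,0.15],[0.19,-0.155,-0.1,0,0,0.2],[0.23,-0.19,-0.1,0,0,0.2585],[0.27,-0.22,-0.1,0,0,0.2585],[0.31,-0.25,-0.1,0,0,0.2585],[0.35,-0.28,-0.1,0,0,0.2585],[0.39,-0.31,-0.1,0,0,0.2585],[0.438,-0.351,-0.1,0,0,0.2585],[0.438,-0.351,-0.1,0,0,0.2585],[0.438,-0.351,-0.1,0,0,0.2585],[0.438,-0.351,-0.1,0,0,0.2585]]]' | python3 steer.py 0 10
python3 - <<'E'
from geo import *
import cv2
c=viewer.read_camera("wrist");cv2.imwrite("pics/w1.png",c["frame"][:,:,::-1])
print(c["fovy"],c["cx"],c["cy"],c["R"],c["t"],manip.sense()["tcp_rot"])
E
```

```text
t: 1.95
ee_pos: [0.4994, -0.1315, 0.3287]
tcp_rot: [0.0, 0.994, -0.107, -0.0]
force: [-0.3, 0.9, -0.2]
gripper_width: 0.0006
grasp_force: 0.0
65.70646984690485 317.0187520300257 196.77342536933912 [[-2.13451576e-01 -9.76953449e-01 -6.19142243e-04]
 [-9.44952621e-01  2.06298854e-01  2.53978988e-01]
 [-2.47997920e-01  5.47972752e-02 -9.67209538e-01]] [-0.02268382  0.44363927  0.61689049] [ 1.04245465e-04  9.94230811e-01 -1.07261753e-01  9.68917508e-07]
```

View pics/w1.png

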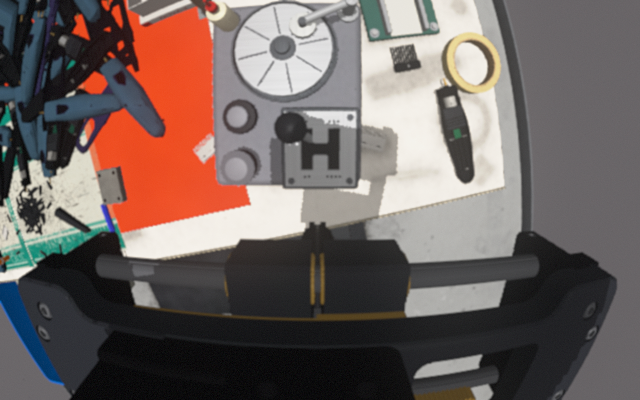

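The wrist view shows the machine square to the tool, with start at (240,115), stop (240,163), H centre (321,149), hub (282,47) and knob (290,126). I'll refit with all the views.

```bash
cat >> geo.py <<'E'
def projw(c,X):
    p=c["R"]@X+c["t"]; f=200/np.tan(np.radians(c["fovy"]/2)); r=np.hypot(p[0],p[1])
    return f*np.arctan2(r,p[2])*p[:2]/r+[c["cx"],c["cy"]]
E
python3 - <<'E'
from geo import *
from scipy.optimize import least_squares
C={n:viewer.read_camera(n) for n in("top","scene","wrist")}
T=lambda u,v:np.array([285+(u+.5)/5.6-.5,130+(v+.5)/5.6-.5])
S=lambda u,v:np.array([260+(u+.5)/6-.5,155+(v+.5)/6-.5])
W=lambda *a:np.array(a)
P=dict(start=[-.030,.056,.113],stop=[-.092,.056,.132],gate=[-.071,-.044,.120],hub=[.052,0,.126])
O=[("top","start",T(158,307)),("top","stop",T(131,408)),("top","gate",T(321,421)),("top","hub",T(290,187)),
("scene","start",S(352,272)),("scene","gate",S(564,202)),
("wrist","start",W(240,115)),("wrist","stop",W(240,163)),("wrist","gate",W(320.5,149)),("wrist","hub",W(282,47))]
pr=lambda n,X:(projw if n=="wrist" else proj)(C[n],X)
def res(p):
    r=[pr(n,m2w(p,P[k]))-o for n,k,o in O]
    r+=[pr(n,m2w(p,knob(p[3],p[4])))-o for n,o in(("top",T(282,340)),("scene",S(478,104)),("wrist",W(290,126)))]
    return np.ravel(r)
s=least_squares(res,[.61,-.11,-.2,.2,-.2],x_scale=[.01]*2+[.1]*3,loss="soft_l1")
print(s.x,res(s.x).reshape(-1,2).round(2).tolist())
m=s.x
for k in P:print(k,m2w(m,P[k]).round(4))
for a,b in((m[3],m[4]),(0,-.22),(0,.22),(.28,.22)):print(m2w(m,knob(a,b)).round(4))
st=manip.sense();print(st["t"],st["ee_pos"],manip.nose_length)
c,sn=np.cos(m[2]),np.sin(m[2]);d=st["ee_pos"][:2]-m[:2];print("tcp in machine",c*d[0]+sn*d[1],-sn*d[0]+c*d[1])
E
```

```text
[ 0.60985803 -0.11634304 -0.21828178  0.20782221 -0.23971659] [[0.2, 0.73], [0.12, 1.22], [0.23, 0.36], [0.69, -0.24], [0.22, 0.55], [0.37, -0.04], [-1.73, -0.05], [-4.09, 4.72], [0.44, -0.88], [0.97, -2.76], [-0.3, 0.1], [0.17, -0.12], [0.02, -0.09]]
start [ 0.5927 -0.0552  0.113 ]
stop [ 0.5322 -0.0417  0.132 ]
gate [ 0.531  -0.1439  0.12  ]
hub [ 0.6606 -0.1276  0.126 ]
[ 0.565  -0.1193  0.1758]
[ 0.5374 -0.1152  0.1792]
[ 0.5246 -0.1727  0.1792]
[ 0.5613 -0.1796  0.1741]
2.15 [ 0.4996286  -0.13124361  0.32871869] 0.014
tcp in machine -0.10438703051655494 -0.03841745906972848
```

```bash
echo '[[[0.04,-0.01,0,0,0,0],[0.08,-0.02,0,0,0,0],[0.102,-0.024,0,0,0,0],[0.102,-0.024,0.05,0,0,0],[0.102,-0.024,0.1,0,0,0],[0.102,-0.024,0.13,0,0,0],[0.102,-0.024,0.149,0,0,0],[0.102,-0.024,0.149,0,0,0],[0.102,-0.024,0.149,0,0,0]]]' | python3 steer.py
echo '[[[-0.008,0,0,0,0,0],[-0.015,0,0,0,0,0],[-0.02,0,0,0,0,0],[-0.025,0,0,0,0,0],[-0.03,0,0,0,0,0],[-0.034,0,0,0,0,0],[-0.038,0,0,0,0,0],[-0.042,0,0,0,0,0],[-0.042,0,0,0,0,0],[-0.042,0,0,0,0,0]]]' | python3 steer.py
cat > look.py <<'E'
import sys,cv2
from geo import *
c=viewer.read_camera("top");d=viewer.read_camera("scene")
a=cv2.resize(c["frame"][130:235,285:385],None,fx=4,fy=4,interpolation=cv2.INTER_CUBIC)
b=cv2.resize(d["frame"][150:255,290:390],None,fx=4,fy=4,interpolation=cv2.INTER_CUBIC)
cv2.imwrite(sys.argv[1],np.hstack([a,b])[:,:,::-1])
m=(.610,-.1158,-.217)
for n,A,B in(("a0,bL",0,-.22),("a0,bR",0,.22),("3rd",.28,.22)):
    X=m2w(m,knob(A,B)); print(n,((proj(c,X)-[285,130])*4).round(),((proj(d,X)-[290,150])*4+[400,0]).round())
E
python3 look.py pics/l1.png
```

```text
t: 3.28
ee_pos: [0.605, -0.129, 0.1806]
tcp_rot: [0.0, 0.994, -0.107, 0.001]
force: [0.3, 0.1, 0.2]
gripper_width: 0.0005
grasp_force: 0.0
t: 4.53
ee_pos: [0.5635, -0.1197, 0.1795]
tcp_rot: [0.0, 0.994, -0.106, -0.0]
force: [0.4, 0.0, 0.8]
gripper_width: 0.0004
grasp_force: 0.6
a0,bL [192. 278.] [632.  97.]
a0,bR [272. 296.] [686.  62.]
3rd [281. 248.] [641.  50.]
```

View pics/l1.png

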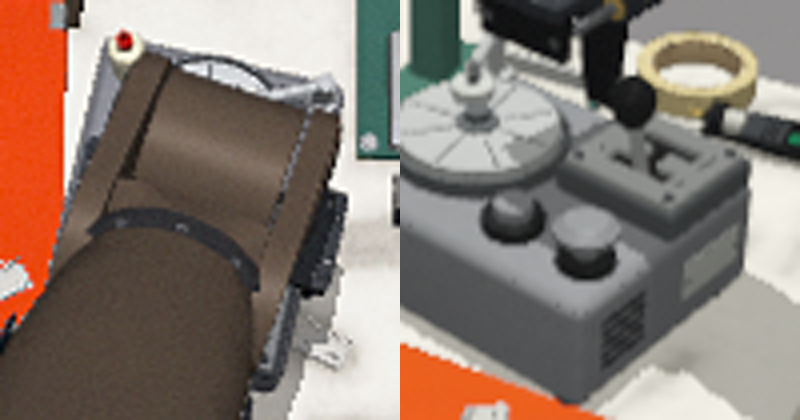

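In the scene half the knob is at (634,99), against a predicted neutral of (632,97), so the lever is in the channel. Next I go round its left side and push it across.

```bash
echo '[[[0.015,0,0,0,0,0],[0.015,-0.02,0,0,0,0],[0.015,-0.041,0,0,0,0],[0.015,-0.042,0,0,0,0],[-0.006,-0.042,0,0,0,0],[-0.026,-0.042,0,0,0,0],[-0.026,-0.042,0,0,0,0],[-0.026,-0.042,0,0,0,0]]]' | python3 steer.py
echo '[[[-0.026,0.008,0,0,0,0],[-0.026,0.014,0,0,0,0],[-0.026,0.02,0,0,0,0],[-0.026,0.026,0,0,0,0],[-0.026,0.032,0,0,0,0],[-0.026,0.038,0,0,0,0],[-0.026,0.044,0,0,0,0],[-0.026,0.05,0,0,0,0]]]' | python3 steer.py | head -1 >/dev/null; python3 look.py pics/l2.png; python3 -c "
from geo import *
s=manip.sense();print(s['ee_pos'],s['force'],s['t'])"
```

```text
t: 5.62
ee_pos: [0.5478, -0.0732, 0.1798]
tcp_rot: [0.0, 0.994, -0.106, 0.0]
force: [-0.0, 0.2, -0.3]
gripper_width: 0.0005
grasp_force: 0.0
a0,bL [192. 278.] [632.  97.]
a0,bR [272. 296.] [686.  62.]
3rd [281. 248.] [641.  50.]
[ 0.51097167 -0.11715447  0.17961561] [-2.28694243  1.04649749  2.06715999] 6.725
```

View pics/l2.png

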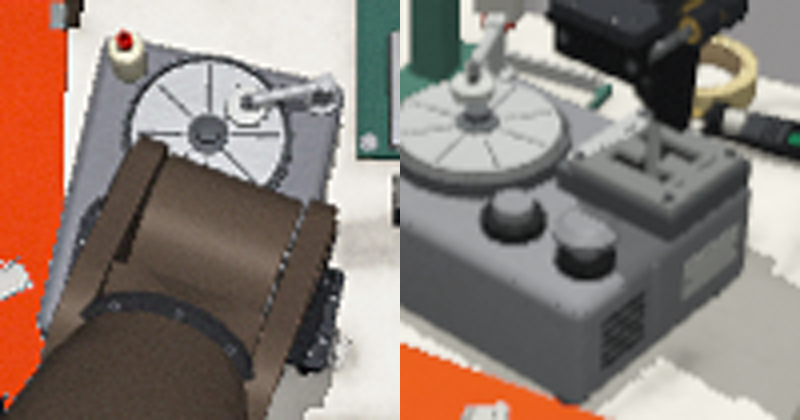

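I repeated the −26 mm x offset by mistake, so the finger ran behind the knob's rear edge. I'll back straight off, rise and look.

```bash
echo '[[[-0.015,0,0,0,0,0],[-0.025,0,0,0,0,0],[-0.025,0,-0.05,0,0,0],[-0.025,0,-0.1,0,0,0],[-0.025,0,-0.14,0,0,0],[-0.025,0,-0.14,0,0,0],[-0.025,0,-0.14,0,0,0]]]' | python3 steer.py 
cat > look2.py <<'E'
import sys,cv2
from geo import *
c=viewer.read_camera("wrist");d=viewer.read_camera("scene")
a=cv2.resize(c["frame"][60:230,190:390],None,fx=2,fy=2,interpolation=cv2.INTER_CUBIC)
b=cv2.resize(d["frame"][150:235,290:390],None,fx=4,fy=4,interpolation=cv2.INTER_CUBIC)
cv2.imwrite(sys.argv[1],np.hstack([a,b])[:,:,::-1])
m=(.610,-.1158,-.217)
for n,A,B in(("a0,bL",0,-.22),("a0,b0",0,0),("a0,bR",0,.22),("3rd",.28,.22)):
    X=m2w(m,knob(A,B)); print(n,((projw(c,X)-[190,60])*2).round(),((proj(d,X)-[290,150])*4+[400,0]).round())
E
python3 look2.py pics/l3.png
```

```text
t: 7.6
ee_pos: [0.486, -0.111, 0.3189]
tcp_rot: [-0.0, 0.994, -0.106, -0.0]
force: [0.5, 1.1, 0.4]
gripper_width: 0.0003
grasp_force: 0.0
a0,bL [237. 154.] [632.  97.]
a0,b0 [299. 154.] [660.  75.]
a0,bR [360. 155.] [686.  62.]
3rd [357.  78.] [641.  50.]
```

View pics/l3.png

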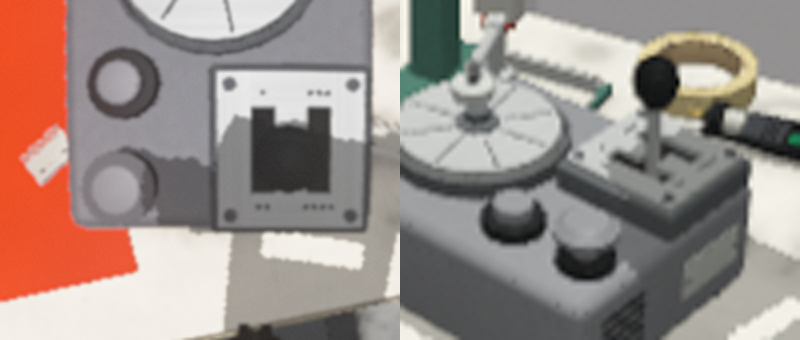

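The knob is at (291,154) in the wrist half, so a is about 0 and b about −0.03: it is halfway across, still in the channel. I'll now push from the left properly.

```bash
echo '[[[0.03,-0.02,0,0,0,0],[0.051,-0.03,0.01,0,0,0],[0.051,-0.03,0.06,0,0,0],[0.051,-0.03,0.11,0,0,0],[0.051,-0.03,0.139,0,0,0],[0.051,-0.03,0.139,0,0,0],[0.051,-0.03,0.139,0,0,0]]]' | python3 steer.py
echo '[[[0,0.01,0,0,0,0],[0,0.018,0,0,0,0],[0,0.023,0,0,0,0],[0,0.028,0,0,0,0],[0,0.033,0,0,0,0],[0,0.038,0,0,0,0],[0,0.043,0,0,0,0],[0,0.048,0,0,0,0],[0,0.053,0,0,0,0],[0,0.053,0,0,0,0]]]' | python3 steer.py
```

```text
t: 8.57
ee_pos: [0.5433, -0.0928, 0.1813]
tcp_rot: [0.0, 0.994, -0.106, 0.0]
force: [-0.7, -0.3, 0.4]
gripper_width: 0.0004
grasp_force: 0.0
t: 9.82
ee_pos: [0.5315, -0.1449, 0.1804]
tcp_rot: [0.0, 0.994, -0.107, -0.0]
force: [0.9, 1.0, 0.1]
gripper_width: 0.0001
grasp_force: 0.0
```

```bash
echo '[[[0,-0.012,0,0,0,0],[-0.022,-0.012,0,0,0,0],[-0.044,-0.012,0,0,0,0],[-0.044,-0.012,0,0,0,0],[-0.044,0.01,0,0,0,0],[-0.044,0.028,0,0,0,0],[-0.044,0.028,0,0,0,0],[-0.044,0.028,0,0,0,0]]]' | python3 steer.py
python3 look2.py pics/l4.png
```

```text
t: 10.82
ee_pos: [0.4829, -0.1624, 0.1805]
tcp_rot: [-0.0, 0.994, -0.107, -0.0]
force: [-0.4, -0.2, 0.4]
gripper_width: 0.0005
grasp_force: 0.0
a0,bL [ 33. 221.] [632.  97.]
a0,b0 [137. 222.] [660.  75.]
a0,bR [253. 219.] [686.  62.]
3rd [249.  74.] [641.  50.]
```

View pics/l4.png

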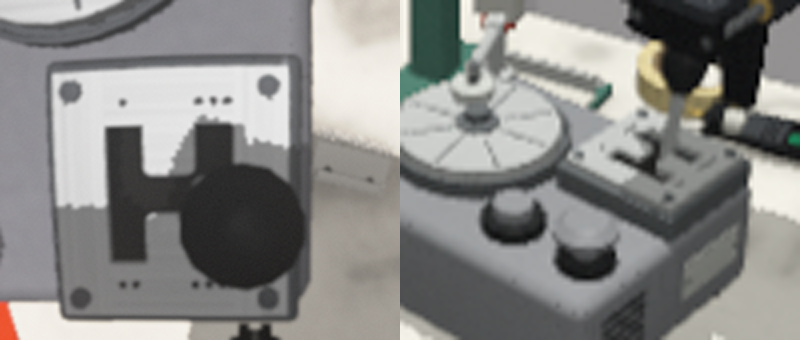

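The knob is at (242,224) in the wrist half, close to the right lane position (253,219), with the lever at neutral. Next is the forward push.

```bash
echo '[[[0.012,0,0,0,0,0],[0.019,0,0,0,0,0],[0.024,0,0,0,0,0],[0.029,0,0,0,0,0],[0.034,0,0,0,0,0]]]' | python3 steer.py
echo '[[[0.005,0,0,0,0,0],[0.01,0,0,0,0,0],[0.015,0,0,0,0,0],[0.015,0,0,0,0,0]]]' | python3 steer.py
```

```text
t: 11.55
ee_pos: [0.5162, -0.1697, 0.1806]
tcp_rot: [-0.0, 0.994, -0.106, -0.0]
force: [-2.7, 1.5, 1.6]
gripper_width: 0.0005
grasp_force: 1.3
t: 12.05
ee_pos: [0.5309, -0.1731, 0.1805]
tcp_rot: [0.0, 0.994, -0.106, 0.0]
force: [-2.1, 0.0, -0.9]
gripper_width: 0.0007
grasp_force: 0.6
```

```bash
echo '[[[0.002,0,0,0,0,0],[0.004,0,0,0,0,0],[0.004,0,0,0,0,0]]]' | python3 steer.py | grep -E "ee_|force"
echo '[[[0.001,0,0,0,0,0],[0.002,0,0,0,0,0],[0.002,0,0,0,0,0]]]' | python3 steer.py| grep -E "ee_|force"
```

```text
ee_pos: [0.5339, -0.1736, 0.1804]
force: [-5.8, 1.3, -2.2]
grasp_force: 2.8
ee_pos: [0.5348, -0.1737, 0.1802]
force: [-10.5, 1.7, -0.0]
grasp_force: 5.6
```

The force rose against the end stop, so the lever is home. I'll back off, rise and check.

```bash
echo '[[[-0.015,0,0,0,0,0],[-0.035,0,0,0,0,0],[-0.035,0,0,0,0,0],[-0.035,0,-0.05,0,0,0],[-0.035,0,-0.1,0,0,0],[-0.035,0,-0.14,0,0,0],[-0.035,0,-0.14,0,0,0],[-0.035,0,-0.14,0,0,0]]]' | python3 steer.py
python3 look2.py pics/l5.png; python3 - <<'E'
from geo import *
m=(.610,-.1158,-.217); p=manip.sense()["ee_pos"]
c,s=np.cos(m[2]),np.sin(m[2]);d=p[:2]-m[:2];print(c*d[0]+s*d[1],-s*d[0]+c*d[1])
w=viewer.read_camera("wrist")
for P in([-.03,.056,.113],[-.092,.056,.132]):print((projw(w,m2w(m,P))-[190,60])*2)
E
```

```text
t: 13.8
ee_pos: [0.5024, -0.1668, 0.3201]
tcp_rot: [0.0, 0.994, -0.106, 0.0]
force: [-0.1, 1.1, -0.1]
gripper_width: 0.0002
grasp_force: 0.0
a0,bL [133. 212.] [632.  97.]
a0,b0 [192. 212.] [660.  75.]
a0,bR [253. 211.] [686.  62.]
3rd [251. 134.] [641.  50.]
-0.0943432339108037 -0.07289911829301751
[ 39.11569061 128.58868016]
[ 33.65800822 235.23933119]
```

View pics/l5.png

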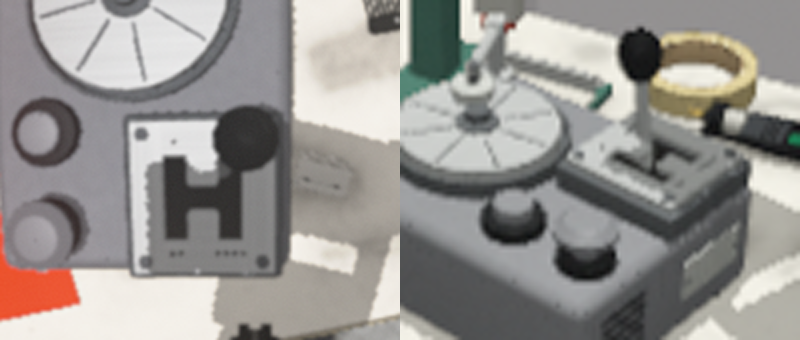

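The knob sits at (245,138) and (639,55), home in third, agreeing with the force rise at the stop. The start button is at (39,133). I'll move above it.

```bash
echo '[[[0.02,-0.045,0,0,0,0],[0.042,-0.09,0,0,0,0],[0.063,-0.129,0,0,0,0],[0.063,-0.129,0,0,0,0],[0.063,-0.129,0.05,0,0,0],[0.063,-0.129,0.1,0,0,0],[0.063,-0.129,0.15,0,0,0],[0.063,-0.129,0.184,0,0,0],[0.063,-0.129,0.184,0,0,0],[0.063,-0.129,0.184,0,0,0]]]' | python3 steer.py
echo '[[[0,0,0.004,0,0,0],[0,0,0.008,0,0,0],[0,0,0.011,0,0,0],[0,0,0.011,0,0,0]]]' | python3 steer.py
```

```text
t: 15.2
ee_pos: [0.5915, -0.0545, 0.1377]
tcp_rot: [0.0, 0.994, -0.107, 0.001]
force: [-0.2, -0.0, 0.7]
gripper_width: 0.0004
grasp_force: 0.0
t: 15.7
ee_pos: [0.5916, -0.0542, 0.1259]
tcp_rot: [0.0, 0.994, -0.106, 0.001]
force: [0.7, -1.4, 5.0]
gripper_width: 0.0002
grasp_force: 2.2
```

```bash
echo '[[[0,0,0.002,0,0,0],[0,0,0.004,0,0,0],[0,0,0.004,0,0,0]]]' | python3 steer.py| grep -E "ee_|force"
echo '[[[0,0,0.001,0,0,0],[0,0,0.002,0,0,0],[0,0,0.002,0,0,0]]]' | python3 steer.py| grep -E "ee_|force"
```

```text
ee_pos: [0.5917, -0.0542, 0.1248]
force: [-7.3, -0.2, 32.8]
grasp_force: 16.9
ee_pos: [0.5918, -0.0542, 0.1245]
force: [-14.1, 0.9, 51.2]
grasp_force: 25.5
```

```bash
python3 -c "
from rig import manip, viewer
s=manip.sense();print(s['force'],s['ft_torque'],s['ee_pos'],s['joint_torque'],s['tcp_rot'])"
echo '[[[0,0,-0.001,0,0,0],[0,0,-0.002,0,0,0],[0,0,-0.003,0,0,0],[0,0,-0.003,0,0,0]]]' | python3 steer.py| grep -E "ee_|force"
python3 -c "
from rig import manip, viewer
s=manip.sense();print(s['force'],s['ft_torque'],s['ee_pos'])"
echo '[[[0,0,-0.001,0,0,0],[0,0,-0.002,0,0,0],[0,0,-0.002,0,0,0]]]' | python3 steer.py| grep -E "ee_|force"
echo '[[[0,0,-0.001,0,0,0],[0,0,-0.002,0,0,0],[0,0,-0.002,0,0,0]]]' | python3 steer.py| grep -E "ee_|force"
echo '[[[0,0,-0.001,0,0,0],[0,0,-0.002,0,0,0],[0,0,-0.002,0,0,0]]]' | python3 steer.py| grep -E "ee_|force"
```

```text
[-14.1441821    0.86880261  51.24698069] [0.18044421 2.6782578  0.01502708] [ 0.59175825 -0.05418662  0.1244787 ] [ 3.21501084e-01 -3.22829282e+01 -1.47348171e+01  4.39060992e-01
 -3.80853832e+00  7.81702456e-04] [ 3.93304266e-04  9.94337024e-01 -1.06249846e-01  2.16734705e-03]
ee_pos: [0.5916, -0.0542, 0.1249]
force: [-4.7, -0.7, 24.1]
grasp_force: 12.4
[-4.73583076 -0.68016874 24.14705979] [-0.01263137  1.05682711 -0.00455188] [ 0.59164553 -0.05416787  0.12493561]
ee_pos: [0.5916, -0.0541, 0.1252]
force: [0.7, -2.1, 6.7]
grasp_force: 4.1
ee_pos: [0.5915, -0.0541, 0.1268]
force: [3.7, -1.3, 4.2]
grasp_force: 2.0
ee_pos: [0.5911, -0.054, 0.1286]
force: [3.3, -1.4, 2.7]
grasp_force: 1.4
```

```bash
for i in 1; do echo '[[[0,0,-0.001,0,0,0],[0,0,-0.002,0,0,0],[0,0,-0.002,0,0,0]]]' | python3 steer.py| grep -E "ee_|force"; done
echo '[[[0,0,-0.001,0,0,0],[0,0,-0.002,0,0,0],[0,0,-0.002,0,0,0]]]' | python3 steer.py| grep -E "ee_|force"
echo '[[[0,0,-0.001,0,0,0],[0,0,-0.003,0,0,0],[0,0,-0.003,0,0,0]]]' | python3 steer.py| grep -E "ee_|force"
```

```text
ee_pos: [0.5909, -0.0539, 0.1305]
force: [0.5, -0.3, 1.3]
grasp_force: 0.9
ee_pos: [0.5909, -0.054, 0.1325]
force: [0.2, -1.2, -0.2]
grasp_force: 0.0
ee_pos: [0.5912, -0.054, 0.1358]
force: [0.4, -0.4, 0.5]
grasp_force: 0.0
```

The spring profile runs about 1.5 N at 0.1305 to 5–6 N and a hard stop at 0.125. That is the full 6 mm of travel, and the button has been released. I'll retreat and check the knob numerically.

```bash
echo '[[[0,0,-0.05,0,0,0],[0,0,-0.1,0,0,0],[0,0,-0.15,0,0,0],[-0.04,0,-0.18,0,0,0],[-0.06,0,-0.18,0,0,0],[-0.06,0,-0.18,0,0,0],[-0.06,0,-0.18,0,0,0]]]' | python3 steer.py
python3 - <<'E'
from geo import *
import cv2
a=cv2.imread("pics/l5.png")[:,400:]
d=viewer.read_camera("scene")["frame"][150:235,290:390,::-1]
b=cv2.resize(d,None,fx=4,fy=4,interpolation=cv2.INTER_CUBIC)
for i in(a,b):
    k=(i[20:90,200:280].max(2)<60); print(k.sum(),np.argwhere(k).mean(0)+[20,200])
E
```

```text
t: 20.08
ee_pos: [0.5331, -0.0415, 0.3154]
tcp_rot: [0.0, 0.994, -0.106, -0.0]
force: [0.4, 0.2, -0.1]
gripper_width: 0.0004
grasp_force: 0.0
1661 [ 54.65924142 240.28657435]
1561 [ 55.71684817 240.32415119]
```

```bash
python3 -c "
from rig import manip, viewer
print(manip.sign_off())"
```

```text
the job is handed in; nothing more can be done
None
```

The lever is home in third, confirmed by about 10 N against its end stop; the start button was then pressed fully down (about 51 N at the wrist, well over the 5 N it needs) and released, and the job was handed in at about 20 s.

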